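Move the cinema remotes to the new holder, keeping their order

ROBOT

A 6-joint arm with a two-finger parallel gripper is mounted at the origin on the work surface. World frame = base frame: x ahead of the robot, y to its left, z up, the work surface at z = 0. Lengths are in mm, angles in rad, forces in N, time in s.
With the tool pointing down it reaches from about 350 to 975 mm from the base axis. Payload 4.9 kg.
Tool frame: the origin (TCP) lies between the finger pads; the fingertips stand 22 mm ahead of it and the grasp point (between the pads) lies 3 mm ahead of it (manip.tip_reach is the distance from the TCP to the fingertips, in mm); z points along the fingers, y is the line along which they close (so a half turn about z gives the same grasp; the last joint's range is limited). The gripper opens to 85 mm and grips with 20 to 120 N. Pads are 22 mm wide; open, the fingers measure 114 mm over their backs; the gripper's body (76 mm by 85 mm) begins 54 mm behind the grasp point. The pads swing forward as they close: fully open they stand 13 mm farther back than shut.
Start: joints at [-1.26, 0.053, 1.613, -0, 1.476, -0.119], TCP at [260.423, -568.139, 253.304] pointing down, gripper open.
Joint ranges: [-3.01, 3.01], [-1.01, 2.22], [0.06, 2.58], [-1.02, 4.17], [0.09, 2.62], [-3.14, 3.14]. Speed limits (rad/s): [2.57, 2.57, 3.14, 3.14, 3.14, 3.14].

INTERFACE

Orientations are given as a unit quaternion [w, x, y, z].
In Python, from cell import readout, eyes, manip, recognise gives the robot as it stands.
- The arm moves only by the shell command python3 -m crank 'ROWS' [FORCE]. ROWS is JSON, one flat list of numbers, 7 for each row, row after row: the shift along the world's x, y, z in cm, then the turn, a rotation vector about the world's x, y, z in rad, then the opening, from 0 (shut) to 1 (fully open). In form: [x, y, z, rx, ry, rz, jaw, x, y, z, rx, ry, rz, jaw, ...]. A call has 1 to 10 rows; each row is the pose to reach, as a shift and turn from the pose commanded when the call began; what a row does not reach only later rows make up. A row lasts 1/8 s, in which the tool goes at most 62.5 mm and 10.7 degrees, less where a joint would pass 70% of its speed; a pose out of reach is approached as far as the arm can. A call with a gripper value outside its range is refused whole. The fingers move at their own pace and stop on an object; FORCE is the grip in N (left out, the last holds). Time passes only in rows, so rows that repeat a pose let the fingers close. It gives the time, the measured TCP pose, the force, the opening and the grip force at its end, in the units of the state.
- readout.observe(): the state, without advancing time (a new reading comes with each control period).
- eyes.camera(name): name is "side" or "top" or "wrist"; returns a dict with "frame" (400x640x3 uint8, blue, green, red), "intrinsics" (3x3 intrinsics, pixels), "dist_coeffs" ([k1, k2, p1, p2, k3] as OpenCV has them; the pictures are not rectified), "R" (3x3) and "t" (3): a world point X has camera coordinates R X + t. Camera axes: x right, y down, z forward; pixel columns grow to the right and rows downward; lengths in mm; the calibration is good to about 2 mm. A picture is of the moment at which its call begins. There is no depth.
- manip.hand_in(): hands the job in; it is judged then, once.
Trained networks look in a picture, given as the dict that the camera call returned (one of the last four; its "shot" number tells which), for a name from the list of things; names that differ only in an ending like _2 or _b are one class to them, and where a whole thing is asked for, a point or a joint stands for the part that bears it (a point fixed in the world has none). Each returns a list of dicts, best first, with "p" (0 to 1); they miss things now and then, are a little off and sometimes report something else, mostly with a low value. They report only what shows in the picture. A call takes as long as a camera call. They do not tell look-alikes from the thing itself.
- recognise(picture, target): "centre" ([row, column] in pixels, amid what is visible of it).
The state is a dict: "time": time; "joint_pos": joint angles; "dq": joint speeds; "effort": joint torques, N m; "position": TCP position; "tool_rot": TCP orientation; "wrist_force": force on the tool from outside, world axes, zero at the start; "ft_torque": the same for the moment, N m; "width": opening from 0.0 (shut) to 1.0 (fully open); "gripper_force": force on a finger pad.
Only numpy, scipy, OpenCV 4.12 (cv2) and the standard library are available. Lean on these libraries where they do the work, as an engineer would, in place of code of your own. Each camera call takes 0.05 s, during which the arm holds its last target. There are 200 camera calls.

TASK

Move all four remote controls from the wooden holder into the pockets of the metal holder, one to a pocket, in the same left-to-right order in which they stand now, so that everyone still finds them by feel in the dark. Stand each one upright, foot down on the floor of its pocket, lowering it in rather than dropping it, and leave the mug standing where it is.

Things in the scene. Friction and masses are not known exactly. Their poses are not given: they have to be found in the camera images.
- remote_amplifier: the longest remote control, with a wide square head: 185 mm long, 24 mm thick (x), 44 mm wide (y), the top 50 mm 52 mm wide; about 160 g. Dark grey, loose, upright in some pocket of the wooden holder. Origin: centre of its flat foot; z up its length, x through its thickness, buttons on the -x face, y across
- remote_projector: a straight oblong remote control: 146 mm long, 20 mm thick (x), 48 mm wide (y); about 120 g. Dark grey, loose, upright in some pocket of the wooden holder. Origin: centre of its flat foot; z up its length, x through its thickness, buttons on the -x face, y across
- remote_blinds: a remote control with a half-round top: 165 mm long, 18 mm thick (x), 42 mm wide (y), the top 21 mm rounded to a half circle seen from the front; about 100 g. Dark grey, loose, upright in some pocket of the wooden holder. Origin: centre of its flat foot; z up its length, x through its thickness, buttons on the -x face, y across
- remote_streamer: the shortest, slimmest remote control, edges well rounded: 128 mm long, 16 mm thick (x), 38 mm wide (y); about 70 g. Dark grey, loose, upright in some pocket of the wooden holder. Origin: centre of its flat foot; z up its length, x through its thickness, buttons on the -x face, y across
- wood_pocket_amplifier: pocket of the wooden holder in which the amplifier remote stands at the start; fixed, inside 36 (x) by 62 mm (y), floor at z +4 mm, side and front (-x) walls to +50, back wall to +64. Origin: centre of its underside, 12 mm above the table; x front to back, +y along the row to the left seen from the robot. All four pockets look alike, side by side at 68 mm pitch on one base
- wood_pocket_projector: pocket of the wooden holder in which the projector remote stands at the start; fixed, inside 36 (x) by 62 mm (y), floor at z +4 mm, side and front (-x) walls to +50, back wall to +64. Origin: centre of its underside, 12 mm above the table; x front to back, +y along the row to the left seen from the robot. All four pockets look alike, side by side at 68 mm pitch on one base
- wood_pocket_blinds: pocket of the wooden holder in which the blinds remote stands at the start; fixed, inside 36 (x) by 62 mm (y), floor at z +4 mm, side and front (-x) walls to +50, back wall to +64. Origin: centre of its underside, 12 mm above the table; x front to back, +y along the row to the left seen from the robot. All four pockets look alike, side by side at 68 mm pitch on one base
- wood_pocket_streamer: pocket of the wooden holder in which the streamer remote stands at the start; fixed, inside 36 (x) by 62 mm (y), floor at z +4 mm, side and front (-x) walls to +50, back wall to +64. Origin: centre of its underside, 12 mm above the table; x front to back, +y along the row to the left seen from the robot. All four pockets look alike, side by side at 68 mm pitch on one base
- metal_holder: metal holder to be filled, fixed: aluminium pockets on a black base 78 x 292 x 12 mm. Origin: centre of the base's underside. Pocket centres at x 0, y +102, +34, -34, -102 mm (+y left seen from the robot), inside 36 (x) by 62 mm (y), floor at z 16, side and front (-x) walls to 62, back rim to 79 mm. Both holders face the robot within 17 degrees; either may be on the left
- mug: white mug standing on the table in the gap between the two holders, 72 mm wide, 88 mm high, with a handle; not to be moved. Origin: centre of its underside
Things that resemble listed ones, but are neither listed nor needed, are in the scene too. What is shaped like the remote_blinds but blue or yellow is not meant. Leave any green look-alike of the remote_streamer alone.

How it is judged:
By the outcome, as a careful person would: the job done as asked, in the order asked, and still so for the second after the job is handed in, with the robot touching nothing.
It also fails if it takes over 128 s, if anything falls off the work surface, if the arm or the gripper's body presses on something with over 40 N, if the wrist force passes 120 N, or if a joint passes its speed limit or range.

## Working session

There is one attempt and no reset: what is moved stays moved. The work goes in short steps, Python scripts to look and compute and a shell command to move; the robot and the scene stay as the last step left them, time stands still between calls to the robot, and variables do not carry over. Pictures are saved under pics/ and viewed, at most 14 in all, crops included, and the job is handed in when it is done.

```bash
ls; mkdir -p pics
cat > h.py <<'E'
import numpy as np, cv2, json
from cell import readout, eyes, manip, recognise
def proj(c,X):
    return cv2.projectPoints(np.float64(X).reshape(-1,1,3),cv2.Rodrigues(np.float64(c["R"]))[0],np.float64(c["t"]),np.float64(c["intrinsics"]),np.float64(c["dist_coeffs"]))[0].reshape(-1,2)
def ray(c,uv):
    n=cv2.undistortPoints(np.float64(uv).reshape(-1,1,2),np.float64(c["intrinsics"]),np.float64(c["dist_coeffs"])).reshape(2)
    R=np.array(c["R"]);d=R.T@np.array([n[0],n[1],1]);return -R.T@np.array(c["t"]),d/np.linalg.norm(d)
def onz(c,uv,z):
    o,d=ray(c,uv);return o+d*(z-o[2])/d[2]
def tri(obs):
    A=0;b=0
    for c,uv in obs:
        o,d=ray(c,uv);P=np.eye(3)-np.outer(d,d);A=A+P;b=b+P@o
    return np.linalg.solve(A,b)
E
cat > a.py <<'E'
from h import *
names=["remote_amplifier","remote_projector","remote_blinds","remote_streamer","wood_pocket_amplifier","metal_holder","mug"]
for n in ["top","side","wrist"]:
    c=eyes.camera(n);cv2.imwrite(f"pics/{n}0.png",c["frame"])
    print(n,"pos",(-np.array(c["R"]).T@np.array(c["t"])).round())
    for t in names: print(t,[(np.round(r["centre"]).tolist(),round(r["p"],2)) for r in recognise(c,t)][:6])
print(readout.observe())
E
python3 a.py
```

```text
pics
top pos [ 427.   12. 1120.]
remote_amplifier [([209.0, 229.0], 0.76)]
remote_projector [([203.0, 202.0], 0.76)]
remote_blinds [([164.0, 156.0], 0.96), ([162.0, 199.0], 0.72), ([199.0, 173.0], 0.47)]
remote_streamer [([214.0, 259.0], 0.51), ([248.0, 264.0], 0.45)]
wood_pocket_amplifier [([216.0, 237.0], 0.73), ([220.0, 260.0], 0.44)]
metal_holder [([206.0, 412.0], 0.9)]
mug [([210.0, 320.0], 0.9), ([212.0, 206.0], 0.16)]
side pos [-211.  709.  788.]
remote_amplifier [([206.0, 254.0], 0.73)]
remote_projector [([222.0, 229.0], 0.61)]
remote_blinds [([232.0, 196.0], 0.68), ([198.0, 199.0], 0.61), ([236.0, 155.0], 0.57)]
remote_streamer [([234.0, 306.0], 0.83), ([211.0, 281.0], 0.63)]
wood_pocket_amplifier [([242.0, 260.0], 0.65)]
metal_holder [([170.0, 375.0], 0.56)]
mug [([197.0, 328.0], 0.77)]
wrist pos [ 333. -536.  374.]
remote_amplifier []
remote_projector []
remote_blinds []
remote_streamer []
wood_pocket_amplifier []
metal_holder []
mug []
{'time': 1.2, 'joint_pos': array([-1.26001251e+00,  5.26744899e-02,  1.61293828e+00, -1.84622756e-05,
        1.47600383e+00, -1.19006659e-01]), 'dq': array([ 3.36641088e-04,  2.09230588e-03, -5.49755481e-04,  3.90329386e-05,
        1.05123286e-04,  1.11395878e-04]), 'effort': array([ 3.17894941e-03, -3.93680513e+01, -3.70458913e+01,  1.96085348e-04,
        5.47131567e-04, -8.05299294e-06]), 'position': array([ 260.40634175, -568.12705243,  253.29651172]), 'tool_rot': array([-1.10370237e-05,  9.76998553e-01,  2.13245931e-01, -1.02936751e-05]), 'wrist_force': array([ 0.66974729, -0.85566292, -0.48070691]), 'ft_torque': array([ 0.00209177, -0.05150499, -0.01064445]), 'gripper_force': 0.0, 'width': 1.0049263521482579}
```

Run:
```python
import cv2
a=cv2.imread("pics/top0.png")[110:310,110:510];cv2.imwrite("pics/top0c.png",cv2.resize(a,(800,400),interpolation=cv2.INTER_CUBIC))
a=cv2.imread("pics/side0.png")[110:310,120:420];cv2.imwrite("pics/side0c.png",cv2.resize(a,(800,533),interpolation=cv2.INTER_CUBIC))
```

```text
(no output)
```

View pics/top0c.png

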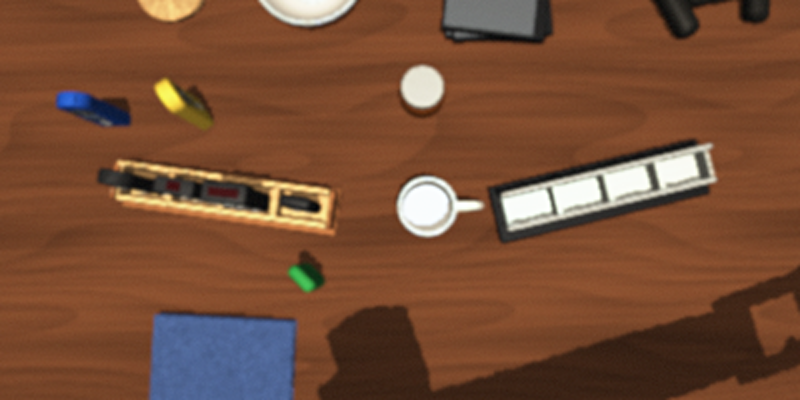

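View pics/side0c.png

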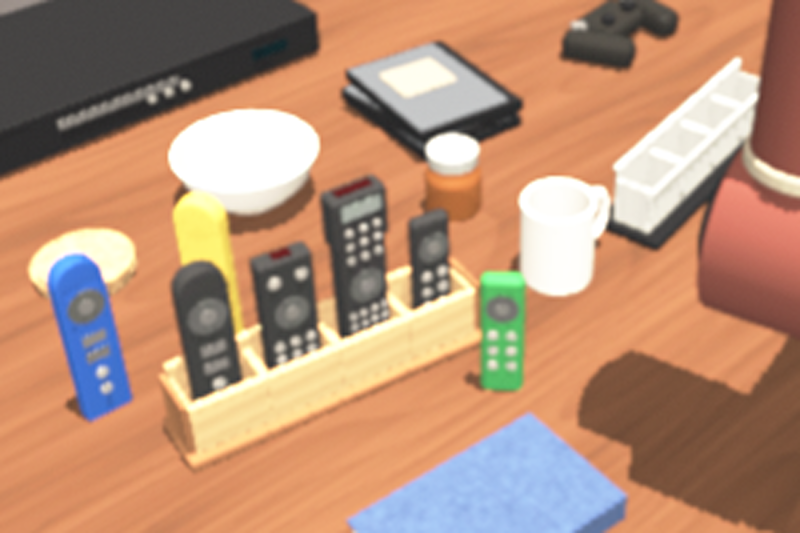

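Run:
```python
from h import *
c=eyes.camera("top");s=eyes.camera("side");w=eyes.camera("wrist")
T=lambda u,v:(110+u/2,110+v/2)
S=lambda u,v:(120+u*.375,110+v*.375)
for n,p,z in [("wLB",(117,160),76),("wRB",(338,187),76),("wRF",(333,233),62),("wLF",(113,203),62),("mLB",(492,188),79),("mRB",(712,146),79),("mRF",(714,185),62),("mLF",(503,233),62),("mug",(428,205),88),("yelfoot",(190,120),20),("green",(306,277),100)]:
    print(n,onz(c,T(*p),z).round())
for n,a,b in [("blinds",(110,178),(202,268)),("proj",(178,187),(283,250)),("amp",(232,190),(355,187)),("str",(298,203),(430,217)),("yel",(165,95),(202,200)),("green",(302,270),(502,275))]:
    X=tri([(c,T(*a)),(s,S(*b))]);print(n,X.round(),(proj(c,X)-T(*a)).round(1))
print("wrist fwd/right/down",np.round(w["R"],2).tolist(), np.round(w["intrinsics"],0).tolist())
```

```text
wLB [544. 386.  76.]
wRB [505. 105.  76.]
wRF [448. 114.  62.]
wLF [490. 396.  62.]
mLB [500. -87.  79.]
mRB [ 548. -368.   79.]
mRF [ 500. -374.   62.]
mLF [ 444. -101.   62.]
mug [480.  -6.  88.]
yelfoot [602. 308.  20.]
green [394. 143. 100.]
blinds [510. 356. 177.] [[0.7 0.6]]
proj [502. 285. 161.] [[-0.5 -0.4]]
amp [496. 215. 193.] [[-0.6 -0.5]]
str [483. 148. 138.] [[-0.4 -0.4]]
yel [608. 298. 162.] [[0.7 0.6]]
green [401. 144. 120.] [[0.8 0.8]]
wrist fwd/right/down [[0.42, -0.91, -0.0], [-0.87, -0.4, 0.31], [-0.28, -0.13, -0.95]] [[306.0, 0.0, 325.0], [0.0, 306.0, 200.0], [0.0, 0.0, 1.0]]
```

```bash
python3 -m crank '[10,15,15,0,0,0.7,1,22,25,15,0,0,1.3,1,22,25,15,0,0,1.3,1,22,25,15,0,0,1.3,1,22,25,15,0,0,1.3,1,22,25,15,0,0,1.3,1,22,25,15,0,0,1.3,1,22,25,15,0,0,1.3,1,22,25,15,0,0,1.3,1,22,25,15,0,0,1.3,1]'
python3 - <<'E'
from h import *
c=eyes.camera("wrist");cv2.imwrite("pics/w1.png",c["frame"])
np.savez("w1.npz",**{k:c[k] for k in ["R","t","intrinsics","dist_coeffs"]})
print(recognise(c,"metal_holder")[:2])
E
```

```text
time: 2.6
position: [479.9, -318.6, 402.8]
tool_rot: [-0.0, 0.65, 0.76, -0.0]
wrist_force: [-0.3, -0.8, 0.4]
width: 1.0
gripper_force: 0.0
[{'centre': [93.3, 346.1], 'p': 0.6}]
```

View pics/w1.png

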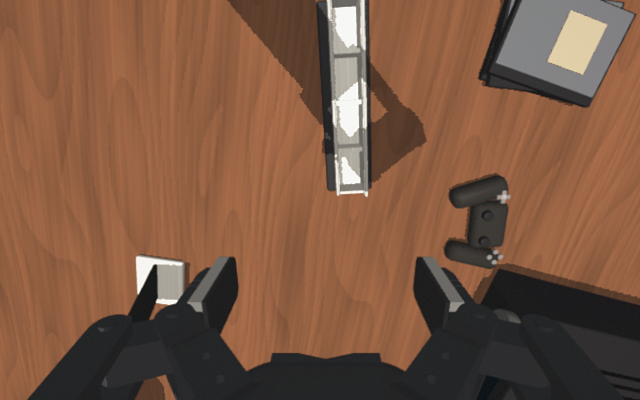

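```bash
python3 -m crank '[0,7,0,0,0,0,1,1,13,2,0,0,0,1,1,13,2,0,0,0,1,1,13,2,0,0,0,1]'
python3 - <<'E'
from h import *
c=eyes.camera("wrist");cv2.imwrite("pics/w2.png",c["frame"])
np.savez("w2.npz",**{k:c[k] for k in ["R","t","intrinsics","dist_coeffs"]})
cv2.imwrite("pics/w2c.png",cv2.resize(c["frame"][0:300,230:480],(666,800))[:600]if 0 else cv2.resize(c["frame"][0:300,220:460],(480,600),interpolation=cv2.INTER_CUBIC))
print(recognise(c,"metal_holder")[:2])
E
python3 -m crank '[2,6,0,0,0,-0.1,1,2,20,0,0,0,-0.3,1,2,30,0,0,0,-0.3,1,2,45,0,0,0,-0.3,1,2,57,0,0,0,-0.3,1,2,57,0,0,0,-0.3,1,2,57,0,0,0,-0.3,1,2,57,0,0,0,-0.3,1,2,57,0,0,0,-0.3,1,2,57,0,0,0,-0.3,1]'
python3 - <<'E'
from h import *
c=eyes.camera("wrist");cv2.imwrite("pics/w3.png",c["frame"])
np.savez("w3.npz",**{k:c[k] for k in ["R","t","intrinsics","dist_coeffs"]})
E
```

```text
time: 3.2
position: [490.5, -188.1, 423.6]
tool_rot: [0.0, 0.649, 0.761, -0.0]
wrist_force: [-0.5, -0.3, 0.5]
width: 0.997
gripper_force: 0.0
[{'centre': [171.1, 326.4], 'p': 0.98}]
time: 4.55
position: [510.8, 383.7, 421.0]
tool_rot: [-0.0, 0.755, 0.656, -0.002]
wrist_force: [0.1, -0.2, 0.2]
width: 0.999
gripper_force: 0.0
```

View pics/w2c.png

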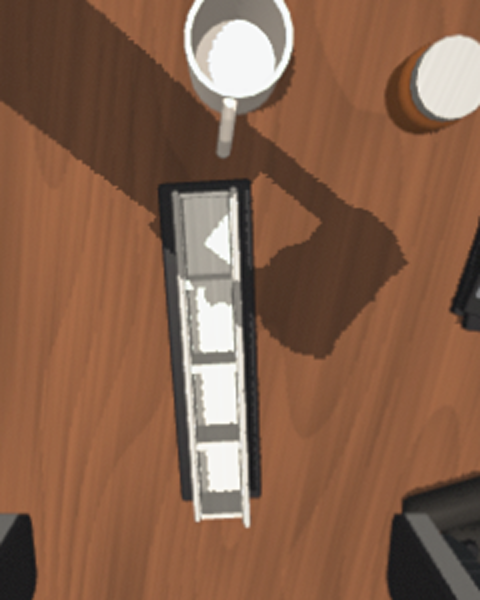

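View pics/w3.png

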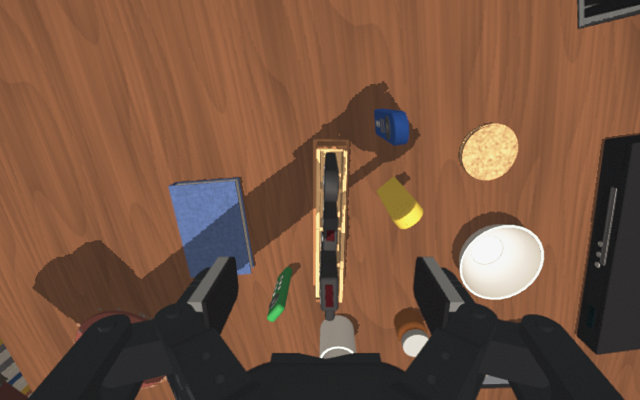

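```bash
python3 -m crank '[-3,-6,0,0,0,0,1,-6,-10,0,0,0,0,1,-6,-10,0,0,0,0,1,-6,-10,0,0,0,0,1]'
python3 - <<'E'
from h import *
from scipy.optimize import least_squares
c=eyes.camera("wrist");cv2.imwrite("pics/w4.png",c["frame"])
np.savez("w4.npz",**{k:c[k] for k in ["R","t","intrinsics","dist_coeffs"]})
s=eyes.camera("side")["frame"]
a=cv2.imread("pics/w3.png")[130:330,290:370];b=c["frame"][60:300,300:420]
A=cv2.resize(a,None,fx=3,fy=3,interpolation=cv2.INTER_CUBIC);B=cv2.resize(b,None,fx=2.5,fy=2.5,interpolation=cv2.INTER_CUBIC)
cv2.imwrite("pics/w34.png",np.hstack([A,B]));print(A.shape,B.shape)
w1=np.load("w1.npz");w2=np.load("w2.npz")
obs=[((160,186),(-39,146,12)),((249,181),(39,146,12)),((182,498),(-39,-146,12)),((260,496),(39,-146,12))]
uv=np.array([(220+o[0][0]/2,o[0][1]/2) for o in obs]);M=np.array([o[1] for o in obs],float)
def tf(p,M):
    C,S=np.cos(p[2]),np.sin(p[2]);return np.c_[p[0]+C*M[:,0]-S*M[:,1],p[1]+S*M[:,0]+C*M[:,1],M[:,2]]
f=lambda p:(proj(w2,tf(p,M))-uv).ravel()
r=least_squares(f,[500,-235,.18]);print(r.x,r.fun.round(1))
print("rims", tri([(w1,(335,193)),(w2,(318.5,260))]),tri([(w1,(367,193)),(w2,(343.5,263))]))
print(tf(r.x,np.array([[0,y,16.] for y in (102,34,-34,-102)])).round(1))
# predicted rim corner pixels in crop coordinates
for q in [(-20,136,62),(20,136,79),(-20,-136,62),(20,-136,79)]: print(q,((proj(w2,tf(r.x,np.array([q],float)))[0]-[220,0])*2).round())
E
```

```text
time: 5.1
position: [451.1, 280.7, 423.4]
tool_rot: [0.0, 0.756, 0.655, 0.0]
wrist_force: [0.0, 0.4, -0.4]
width: 1.0
gripper_force: 0.0
(600, 240, 3) (600, 300, 3)
[ 5.01072131e+02 -2.36885043e+02  2.10736284e-01] [-1.6 -1.5  1.5 -1.6 -0.7  2.6  0.8  1.7]
rims [ 505.89106469 -372.13458992   68.26865387] [ 548.12940322 -357.51574054   93.35390122]
[[ 479.7 -137.1   16. ]
 [ 494.  -203.6   16. ]
 [ 508.2 -270.1   16. ]
 [ 522.4 -336.6   16. ]]
(-20, 136, 62) [178. 194.]
(20, 136, 79) [232. 190.]
(-20, -136, 62) [199. 518.]
(20, -136, 79) [245. 526.]
```

View pics/w34.png

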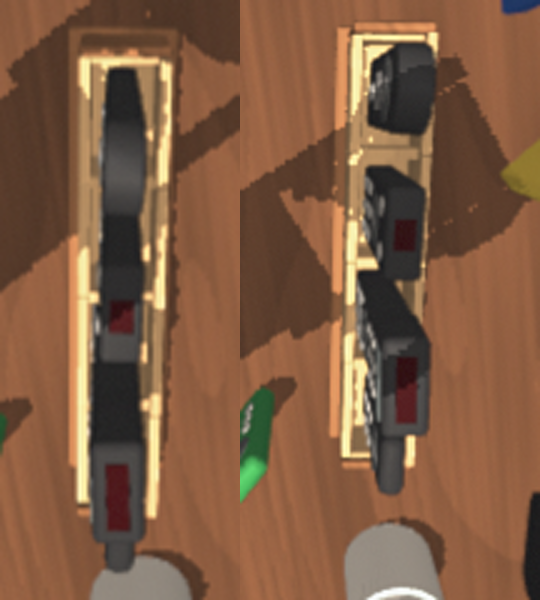

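```bash
cat > tops.py <<'E'
from h import *
w3=np.load("w3.npz");w4=np.load("w4.npz");c=eyes.camera("top");s=eyes.camera("side")
T=lambda u,v:(110+u/2,110+v/2)
S=lambda u,v:(120+u*.375,110+v*.375)
A=lambda u,v:(290+u/3,130+v/3)
B=lambda u,v:(300+(u-240)/2.5,60+v/2.5)
pts={"blinds":((110,178),(200,264),None,None),"proj":((178,187),(283,250),(121,330),(404,234)),
"amp":((232,190),(355,185),(118,494),(408,391)),"str":((298,203),(430,215),(120,552),(391,462))}
for n,(t,q,a,b) in pts.items():
    ob=[(c,T(*t)),(s,S(*q))]
    if a: ob+=[(w3,A(*a)),(w4,B(*b))]
    X=tri(ob);print(n,X.round(1))
    for cam,uv in ob: print("   err",(proj(cam,X)[0]-uv).round(1))
    if a: 
        X=tri(ob[1:]);print("  no top",X.round(1))
# vertical slope check in side
E_={"blindsL":((175,285),(192,390),(505,377)),"blindsR":((232,275),(243,375),(499,335)),"projL":((255,262),(268,362),(505,309)),"ampL":((327,195),(343,330),(499,239)),"strL":((411,222),(414,305),(485,167)),"strR":((445,215),(449,300),(480,130))}
for n,(p,q,xy) in E_.items():
    P,Q=np.array(S(*p)),np.array(S(*q))
    v=proj(s,[[*xy,150],[*xy,80]]);d=v[1]-v[0];e=Q-P
    print(n,"obs dx/dy",round(e[0]/e[1],3),"vert",round(d[0]/d[1],3), "per rad lean:",[(round((lambda v:(v[1]-v[0])[0]/(v[1]-v[0])[1])(proj(s,[[xy[0]+7*k,xy[1],150],[*xy,80]])),3)) for k in(-1,1)])
# wood rim: front corners z62, back z76
for n,b,z in [("LF",(350,37),62),("LB",(437,35),76),("RF",(343,458),62),("RB",(414,465),76)]: print(n,onz(w4,B(*b),z).round(1))
for n,a,z in [("LF",(80,58),62),("LB",(172,57),76),("RF",(80,505),62),("RB",(155,513),76)]: print(n,onz(w3,A(*a),z).round(1))
E
python3 tops.py
```

```text
blinds [510.8 356.1 180.1]
   err [0.3 0.3]
   err [-0.5 -0.1]
proj [502.9 285.4 161.2]
   err [-0.9 -0.7]
   err [0.3 0. ]
   err [-0.4 -2.1]
   err [-0.4  3.4]
  no top [503.1 286.7 163.2]
amp [494.4 216.4 193.7]
   err [-1.5  0. ]
   err [0.5 1.3]
   err [1.5 1.3]
   err [0.2 1.6]
  no top [493.3 219.9 197.9]
str [483.9 148.8 138.8]
   err [-0.7 -0.9]
   err [0.1 0.3]
   err [-0.5 -2. ]
   err [-0.4  3.4]
  no top [484.2 150.5 140.6]
blindsL obs dx/dy 0.162 vert 0.189 per rad lean: [np.float64(0.124), np.float64(0.246)]
blindsR obs dx/dy 0.11 vert 0.156 per rad lean: [np.float64(0.085), np.float64(0.217)]
projL obs dx/dy 0.13 vert 0.14 per rad lean: [np.float64(0.068), np.float64(0.203)]
ampL obs dx/dy 0.119 vert 0.092 per rad lean: [np.float64(0.014), np.float64(0.161)]
strL obs dx/dy 0.036 vert 0.045 per rad lean: [np.float64(-0.039), np.float64(0.12)]
strR obs dx/dy 0.047 vert 0.024 per rad lean: [np.float64(-0.063), np.float64(0.101)]
LF [495.4 391.7  62. ]
LB [543.6 384.7  76. ]
RF [456.6 123.3  62. ]
RB [503.6 118.1  76. ]
LF [497.7 392.4  62. ]
LB [544.5 388.4  76. ]
RF [457.2 122.2  62. ]
RB [502.6 120.4  76. ]
```

```bash
python3 -m crank '[4.3,-6.2,-6,0,0,0,0.8,4.3,-6.2,-12,0,0,0,0.8,4.3,-6.2,-18,0,0,0,0.75,4.3,-6.2,-18,0,0,0,0.75,4.3,-6.2,-21,0,0,0,0.75,4.3,-6.2,-25,0,0,0,0.75,4.3,-6.2,-25.5,0,0,0,0.75,4.3,-6.2,-25.5,0,0,0,0.75]' 50
python3 - <<'E'
from h import *
c=eyes.camera("wrist");s=eyes.camera("side")
cv2.imwrite("pics/g1.png",np.hstack([cv2.resize(c["frame"][130:400,160:480],(400,338)),cv2.resize(s["frame"][140:300,160:349],(400,338))]))
E
```

```text
time: 6.3
position: [494.5, 220.5, 170.2]
tool_rot: [0.0, 0.755, 0.656, 0.001]
wrist_force: [-0.2, -0.2, 0.3]
width: 0.75
gripper_force: 0.0
```

View pics/g1.png

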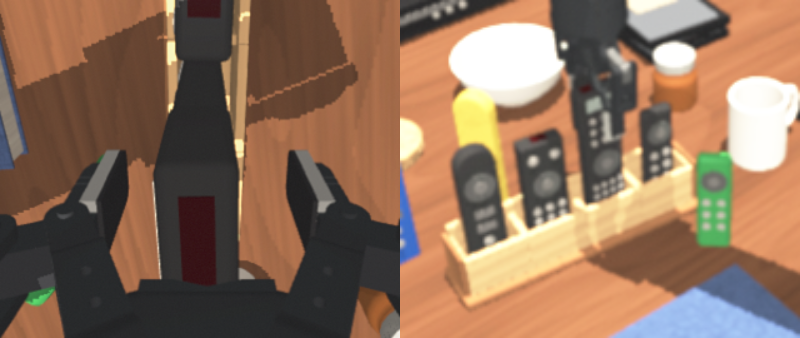

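```bash
python3 -m crank '[0,0,0,0,0,0,0.2,0,0,0,0,0,0,0.2,0,0,0,0,0,0,0.2,0,0,0,0,0,0,0.2,0,0,1,0,0,0,0.2,0,0,5,0,0,0,0.2,0,0,10,0,0,0,0.2,0,0,15,0,0,0,0.2,0,0,15.5,0,0,0,0.2]' 50
python3 - <<'E'
from h import *
c=eyes.camera("wrist");s=eyes.camera("side")
cv2.imwrite("pics/g2.png",np.hstack([cv2.resize(c["frame"][130:400,160:480],(400,338)),cv2.resize(s["frame"][90:300,160:408],(400,338))]))
E
```

```text
time: 7.52
position: [495.0, 220.2, 328.4]
tool_rot: [0.002, 0.755, 0.655, 0.004]
wrist_force: [-0.6, 0.4, -2.2]
width: 0.274
gripper_force: 49.2
```

View pics/g2.png

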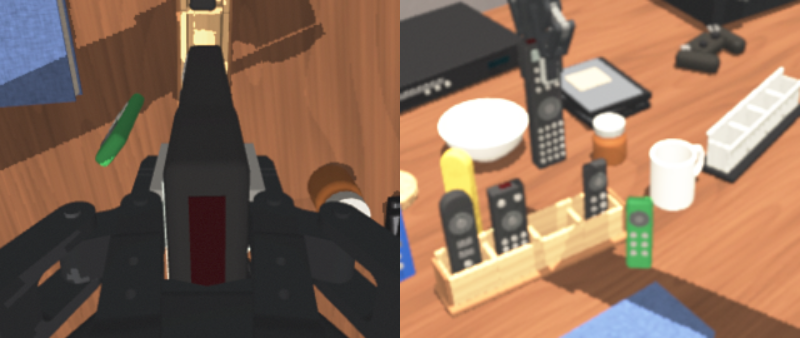

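Run:
```python
from h import *
from scipy.optimize import least_squares
s=eyes.camera("side");c=eyes.camera("top");w2=np.load("w2.npz")
def tf(p,M):
    M=np.atleast_2d(np.float64(M));C,S=np.cos(p[2]),np.sin(p[2]);return np.c_[p[0]+C*M[:,0]-S*M[:,1],p[1]+S*M[:,0]+C*M[:,1],M[:,2]]
q=proj(s,tf([495,220.2,-.145],[(-12,22,174),(-12,-22,174),(0,0,174)]))
print("pred foot crop",((q-[160,90])/.62+[400,0]).round())
o2=[((160,186),(-39,146,12)),((249,181),(39,146,12)),((182,498),(-39,-146,12)),((260,496),(39,-146,12)),((176,196),(-20,136,62)),((234,190),(20,136,79)),((197,520),(-20,-136,62)),((247,526),(20,-136,79))]
ot=[((488,188),(-0,0,0)),]
u2=np.array([(220+o[0][0]/2,o[0][1]/2) for o in o2]);M2=[o[1] for o in o2]
f=lambda p:(proj(w2,tf(p,M2))-u2).ravel()
r=least_squares(f,[500,-235,.18]);print(r.x,r.fun.round(1))
print(tf(r.x,[[0,y,16.] for y in (102,34,-34,-102)]).round(1))
# check in fixed views: overlay
v=c["frame"].copy()
for P in [[(-39,-146,12),(39,-146,12),(39,146,12),(-39,146,12)]]+[[(-18,y-31,62),(18,y-31,79),(18,y+31,79),(-18,y+31,62)] for y in (102,34,-34,-102)]:
    pass
V=cv2.resize(v[160:250,340:500],(800,450),interpolation=cv2.INTER_CUBIC)
for P in [[(-39,-146,12),(39,-146,12),(39,146,12),(-39,146,12)]]+[[(-18,y-31,62),(18,y-31,79),(18,y+31,79),(-18,y+31,62)] for y in (102,34,-34,-102)]:
    cv2.polylines(V,[np.int32((proj(c,tf(r.x,P))-[340,160]+.5)*5)],True,(0,0,255),1)
cv2.imwrite("pics/m.png",V)
```

```text
pred foot crop [[539. 169.]
 [568. 158.]
 [549. 159.]]
[ 5.01203833e+02 -2.37253512e+02  2.10965829e-01] [-1.5 -1.2  1.5 -1.3 -0.6  2.8  0.8  1.9  0.9 -0.9 -1.   0.4  1.  -0.6
 -0.9  0.2]
[[ 479.8 -137.5   16. ]
 [ 494.1 -204.    16. ]
 [ 508.3 -270.5   16. ]
 [ 522.6 -337.    16. ]]
```

View pics/m.png

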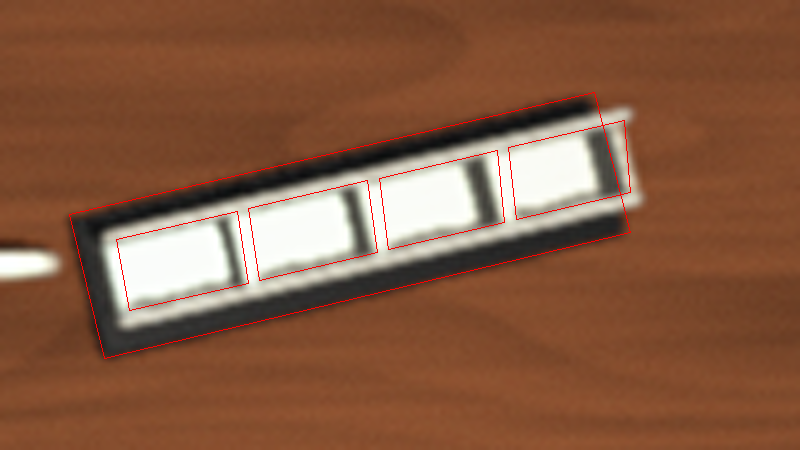

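```bash
python3 -m crank '[0.2,-4,0,0,0,0.05,0.2,0.5,-10,0,0,0,0.15,0.2,1,-15,0,0,0,0.25,0.2,1.3,-20,0,0,0,0.35,0.2,1.3,-26,0,0,0,0.353,0.2,1.3,-32,0,0,0,0.353,0.2,1.3,-38,0,0,0,0.353,0.2,1.3,-44,0,0,0,0.353,0.2,1.3,-49,0,0,0,0.353,0.2,1.3,-49,0,0,0,0.353,0.2]' 50
python3 -m crank '[0,0,-2,0,0,0,0.2,0,0,-6,0,0,0,0.2,0,0,-6,0,0,0,0.2,0,0,-6,0,0,0,0.2]' 50
python3 - <<'E'
from h import *
c=eyes.camera("wrist");s=eyes.camera("side")
cv2.imwrite("pics/g3.png",np.hstack([cv2.resize(c["frame"][100:400,160:480],(400,375)),cv2.resize(s["frame"][60:248,220:420],(400,375))]))
E
```

```text
time: 8.98
position: [505.0, -272.7, 319.7]
tool_rot: [-0.003, 0.63, 0.776, -0.0]
wrist_force: [-0.3, 1.0, -1.3]
width: 0.277
gripper_force: 49.3
time: 9.48
position: [506.6, -269.2, 263.4]
tool_rot: [-0.0, 0.628, 0.778, 0.0]
wrist_force: [1.0, -0.3, -2.0]
width: 0.274
gripper_force: 49.4
```

View pics/g3.png

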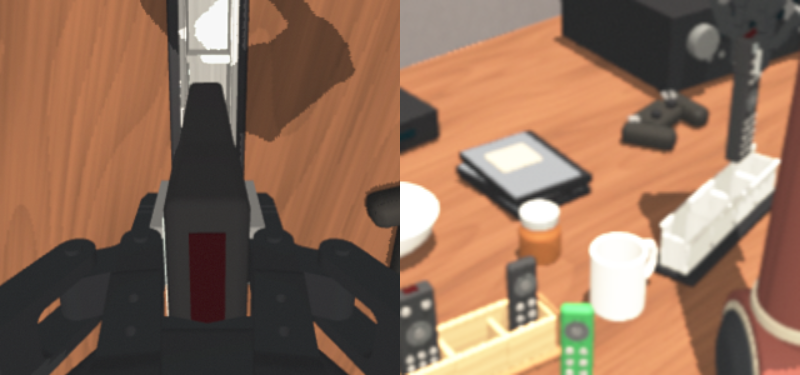

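```bash
python3 -m crank '[0,0,-2,0,0,0,0.2,0,0,-4,0,0,0,0.2,0,0,-6,0,0,0,0.2,0,0,-8,0,0,0,0.2,0,0,-8.8,0,0,0,0.2,0,0,-9.1,0,0,0,0.2,0,0,-9.2,0,0,0,0.2,0,0,-9.2,0,0,0,0.2]' 50; python3 -m crank '[0,0,-0.15,0,0,0,0.2,0,0,-0.15,0,0,0,0.2]' 50
```

```text
time: 10.58
position: [506.9, -270.4, 172.2]
tool_rot: [0.001, 0.628, 0.778, 0.0]
wrist_force: [0.1, -0.4, -1.2]
width: 0.276
gripper_force: 49.5
time: 10.82
position: [506.5, -270.2, 170.0]
tool_rot: [0.0, 0.628, 0.778, 0.0]
wrist_force: [-0.3, 0.2, -2.0]
width: 0.278
gripper_force: 49.5
```

```bash
for i in 1 2 3; do python3 -m crank '[0,0,-0.1,0,0,0,0.2,0,0,-0.1,0,0,0,0.2]' 50 | egrep 'posi|wrist'; done
```

```text
position: [506.6, -270.3, 169.4]
wrist_force: [-0.2, -0.1, 1.4]
position: [506.7, -270.4, 169.4]
wrist_force: [-2.2, -0.0, 5.6]
position: [506.8, -270.6, 169.4]
wrist_force: [-2.8, 1.2, 8.7]
```

```bash
python3 -m crank '[0,0,0.2,0,0,0,0.3,0,0,0.2,0,0,0,0.4,0,0,0.2,0,0,0,0.7,0,0,0.2,0,0,0,0.7,0,0,0.2,0,0,0,0.7,0,0,5,0,0,0,0.7,0,0,11,0,0,0,0.7,0,0,15,0,0,0,0.7]' 50
python3 - <<'E'
from h import *
c=eyes.camera("top");s=eyes.camera("side")
cv2.imwrite("pics/g4.png",np.hstack([cv2.resize(s["frame"][60:248,280:480],(400,375)),cv2.resize(c["frame"][100:288,340:540],(400,375))]))
E
```

```text
time: 12.58
position: [506.9, -270.4, 320.3]
tool_rot: [0.002, 0.628, 0.778, 0.0]
wrist_force: [0.2, 0.5, -0.1]
width: 0.696
gripper_force: 0.0
```

View pics/g4.png

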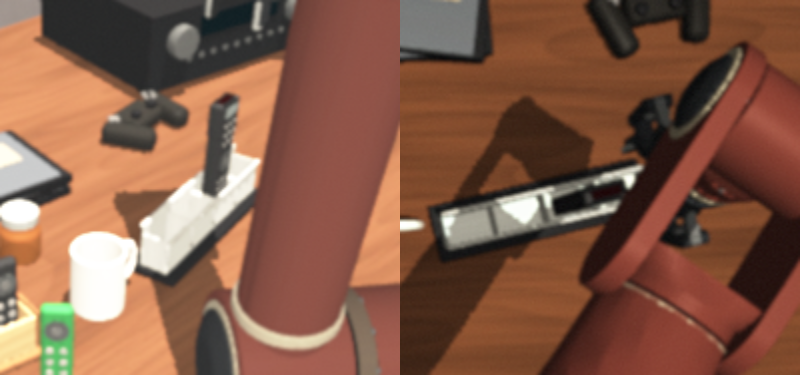

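```bash
python3 -m crank '[-0.3,4,0,0,0,-0.05,0.7,-0.3,10,0,0,0,-0.15,0.7,-0.3,16,0,0,0,-0.25,0.7,-0.3,22,0,0,0,-0.353,0.7,-0.3,28,0,0,0,-0.353,0.7,-0.3,34,0,0,0,-0.353,0.7,-0.3,40,0,0,0,-0.353,0.7,-0.3,46,0,0,0,-0.353,0.7,-0.3,52,0,0,0,-0.353,0.7,-0.3,56.3,0,0,0,-0.353,0.7]' 50
python3 -m crank '[0,0,-5,0,0,0,0.7,0,0,-10,0,0,0,0.7,0,0,-14,0,0,0,0.7,0,0,-16.8,0,0,0,0.7,0,0,-16.8,0,0,0,0.7,0,0,-16.8,0,0,0,0.7]' 50
```

```text
time: 13.92
position: [502.6, 295.2, 315.6]
tool_rot: [-0.0, 0.755, 0.656, -0.001]
wrist_force: [0.1, -0.3, 0.5]
width: 0.695
gripper_force: 0.0
time: 14.68
position: [503.9, 293.1, 149.8]
tool_rot: [0.0, 0.755, 0.656, 0.001]
wrist_force: [0.1, -0.1, -0.2]
width: 0.702
gripper_force: 0.0
```

```bash
python3 -m crank '[0,0,0.3,0,0,0,0.5,0,0,0.3,0,0,0,0.15,0,0,0.3,0,0,0,0.15,0,0,0.3,0,0,0,0.15,0,0,0.3,0,0,0,0.15,0,0,1.5,0,0,0,0.15,0,0,6,0,0,0,0.15,0,0,12,0,0,0,0.15,0,0,15.8,0,0,0,0.15,0,0,15.8,0,0,0,0.15]' 50
python3 - <<'E'
from h import *
c=eyes.camera("wrist");s=eyes.camera("side")
cv2.imwrite("pics/g5.png",np.hstack([cv2.resize(c["frame"][130:400,160:480],(400,338)),cv2.resize(s["frame"][90:300,160:408],(400,338))]))
E
```

```text
time: 15.92
position: [504.8, 293.5, 311.7]
tool_rot: [0.001, 0.755, 0.656, 0.004]
wrist_force: [0.8, 0.9, -1.5]
width: 0.227
gripper_force: 49.3
```

View pics/g5.png

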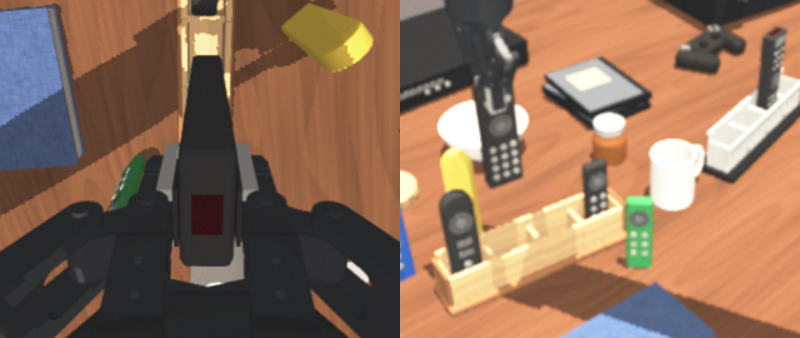

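```bash
python3 -m crank '[-0.2,-4,0,0,0,0.05,0.15,-0.5,-10,0,0,0,0.15,0.15,-0.8,-15,0,0,0,0.25,0.15,-1.1,-20,0,0,0,0.35,0.15,-1.1,-26,0,0,0,0.353,0.15,-1.1,-32,0,0,0,0.353,0.15,-1.1,-38,0,0,0,0.353,0.15,-1.1,-44,0,0,0,0.353,0.15,-1.1,-49.2,0,0,0,0.353,0.15,-1.1,-49.2,0,0,0,0.353,0.15]' 50
python3 -m crank '[0,0,-2,0,0,0,0.15,0,0,-6,0,0,0,0.15,0,0,-6,0,0,0,0.15,0,0,-6,0,0,0,0.15]' 50
```

```text
time: 17.27
position: [490.9, -201.6, 303.2]
tool_rot: [-0.003, 0.63, 0.776, -0.001]
wrist_force: [-0.0, 0.7, -0.6]
width: 0.227
gripper_force: 49.2
time: 17.77
position: [492.5, -198.2, 246.8]
tool_rot: [-0.0, 0.628, 0.778, 0.0]
wrist_force: [-0.1, 0.7, -1.5]
width: 0.224
gripper_force: 49.0
```

Position is right (492.5, −198.2); lower by 9.3 cm.

```bash
python3 -m crank '[0,0,-2,0,0,0,0.15,0,0,-4,0,0,0,0.15,0,0,-6,0,0,0,0.15,0,0,-8,0,0,0,0.15,0,0,-8.8,0,0,0,0.15,0,0,-9.1,0,0,0,0.15,0,0,-9.2,0,0,0,0.15,0,0,-9.2,0,0,0,0.15]' 50; for i in 1 2 3; do python3 -m crank '[0,0,-0.1,0,0,0,0.15,0,0,-0.1,0,0,0,0.15]' 50 | egrep 'posi|wrist'; done
```

```text
time: 18.77
position: [492.9, -199.4, 155.6]
tool_rot: [0.001, 0.628, 0.778, 0.0]
wrist_force: [-0.4, 0.1, -1.6]
width: 0.229
gripper_force: 49.1
position: [492.5, -199.2, 154.1]
wrist_force: [0.8, 0.6, -1.6]
position: [492.7, -199.4, 153.7]
wrist_force: [-1.3, -0.4, 3.3]
position: [492.9, -199.5, 153.7]
wrist_force: [-3.0, 2.1, 8.1]
```

```bash
python3 -m crank '[0,0,0.2,0,0,0,0.25,0,0,0.2,0,0,0,0.4,0,0,0.2,0,0,0,0.7,0,0,0.2,0,0,0,0.7,0,0,0.2,0,0,0,0.7,0,0,5,0,0,0,0.7,0,0,11,0,0,0,0.7,0,0,16,0,0,0,0.7,0,0,16,0,0,0,0.7]' 50
python3 -m crank '[0.3,4,0,0,0,-0.05,0.7,0.8,10,0,0,0,-0.15,0.7,1.2,16,0,0,0,-0.25,0.7,1.8,22,0,0,0,-0.353,0.7,1.8,28,0,0,0,-0.353,0.7,1.8,34,0,0,0,-0.353,0.7,1.8,40,0,0,0,-0.353,0.7,1.8,46,0,0,0,-0.353,0.7,1.8,51.5,0,0,0,-0.353,0.7,1.8,55.5,0,0,0,-0.353,0.7]' 50
python3 -m crank '[0,0,-2,0,0,0,0.7,0,0,-6,0,0,0,0.7,0,0,-6,0,0,0,0.7,0,0,-6,0,0,0,0.7]' 50
python3 - <<'E'
from h import *
c=eyes.camera("wrist");t=eyes.camera("top")
cv2.imwrite("pics/g6.png",np.hstack([cv2.resize(c["frame"][100:400,160:480],(400,375)),cv2.resize(t["frame"][100:288,340:540],(400,375))]))
E
```

```text
time: 20.65
position: [494.3, -200.2, 318.1]
tool_rot: [0.005, 0.628, 0.778, 0.001]
wrist_force: [-0.5, -0.1, -0.6]
width: 0.702
gripper_force: 0.0
time: 21.9
position: [509.5, 358.0, 309.8]
tool_rot: [-0.0, 0.755, 0.656, -0.001]
wrist_force: [-0.1, -0.1, 0.3]
width: 0.701
gripper_force: 0.0
time: 22.4
position: [510.6, 355.1, 252.0]
tool_rot: [0.0, 0.755, 0.655, -0.0]
wrist_force: [-0.1, 0.8, 0.8]
width: 0.697
gripper_force: 0.0
```

View pics/g6.png

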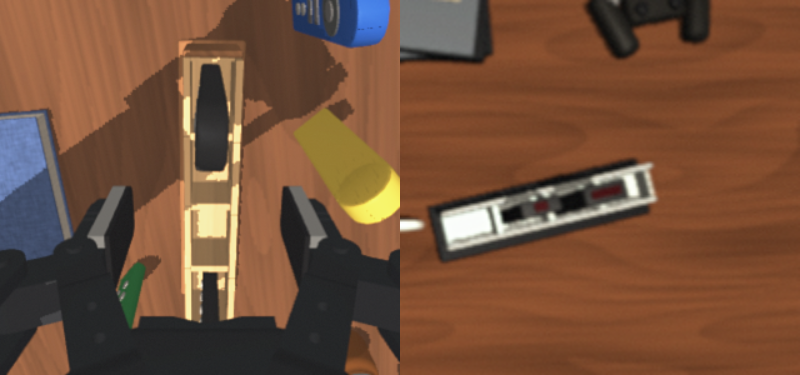

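```bash
python3 -m crank '[0,0,-4,0,0,0,0.7,0,0,-8,0,0,0,0.7,0,0,-9.9,0,0,0,0.7,0,0,-9.9,0,0,0,0.7,0,0,-9.9,0,0,0,0.7]' 50
python3 -m crank '[0,0,0,0,0,0,0.4,0,0,0,0,0,0,0.1,0,0,0,0,0,0,0.1,0,0,0,0,0,0,0.1,0,0,0,0,0,0,0.1,0,0,1.5,0,0,0,0.1,0,0,6,0,0,0,0.1,0,0,12,0,0,0,0.1,0,0,16,0,0,0,0.1,0,0,16,0,0,0,0.1]' 50
python3 - <<'E'
from h import *
c=eyes.camera("wrist");s=eyes.camera("side")
cv2.imwrite("pics/g7.png",np.hstack([cv2.resize(c["frame"][130:400,160:480],(400,338)),cv2.resize(s["frame"][90:300,120:368],(400,338))]))
st=readout.observe();p=st["position"]
# predicted lower front corners if the remote hangs straight and centred
z=p[2]-153+16;C,S=np.cos(-.145),np.sin(-.145)
q=proj(s,[[p[0]+C*-9-S*y,p[1]+S*-9+C*y,z+h] for h in (0,120) for y in (21,-21)]);print(((q-[120,90])/.62+[400,0]).round())
E
```

```text
time: 23.12
position: [511.7, 356.5, 155.3]
tool_rot: [0.0, 0.755, 0.656, 0.002]
wrist_force: [-0.2, -0.2, 0.8]
width: 0.701
gripper_force: 0.0
time: 24.38
position: [511.5, 356.6, 317.9]
tool_rot: [0.001, 0.755, 0.656, 0.004]
wrist_force: [-0.8, -0.1, -1.4]
width: 0.205
gripper_force: 49.0
[[509. 205.]
 [540. 193.]
 [493. 124.]
 [527. 114.]]
```

View pics/g7.png

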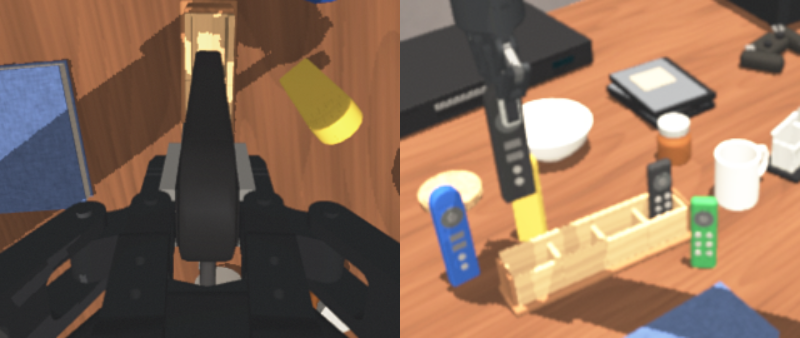

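Run:
```python
from h import *
c=eyes.camera("wrist");p=readout.observe()["position"];z=p[2]-153+16-2;C,S=np.cos(-.145),np.sin(-.145)
for y in (15,18,21,24,27,30): print(y,proj(c,[[p[0]+C*x-S*y,p[1]+S*x+C*y,z] for x in (-9,9)]).round(1).tolist())
g=c["frame"];print(p, [int(g[r,325].sum()) for r in range(155,190)])
```

```text
15 [[314.4, 177.7], [335.0, 177.8]]
18 [[314.4, 174.3], [335.0, 174.4]]
21 [[314.4, 171.0], [335.1, 171.0]]
24 [[314.3, 167.6], [335.1, 167.6]]
27 [[314.3, 164.1], [335.2, 164.2]]
30 [[314.3, 160.7], [335.2, 160.8]]
[509.48365859 355.38566954 310.30006003] [569, 666, 675, 672, 672, 671, 673, 671, 672, 670, 672, 672, 672, 676, 649, 409, 156, 112, 120, 117, 113, 118, 122, 112, 118, 118, 118, 121, 113, 116, 122, 122, 117, 121, 122]
```

```bash
python3 -m crank '[-0.2,-4,0,0,0,0.05,0.1,-0.5,-10,0,0,0,0.15,0.1,-1,-15,0,0,0,0.25,0.1,-2,-20,0,0,0,0.35,0.1,-2.9,-26,0,0,0,0.353,0.1,-2.9,-32,0,0,0,0.353,0.1,-2.9,-38,0,0,0,0.353,0.1,-2.9,-44,0,0,0,0.353,0.1,-2.9,-49.3,0,0,0,0.353,0.1,-2.9,-49.3,0,0,0,0.353,0.1]' 50
python3 -m crank '[0,0,-2,0,0,0,0.1,0,0,-6,0,0,0,0.1,0,0,-6,0,0,0,0.1,0,0,-6,0,0,0,0.1]' 50
```

```text
time: 25.78
position: [480.0, -139.7, 309.5]
tool_rot: [-0.003, 0.63, 0.776, -0.001]
wrist_force: [0.3, 0.1, -1.2]
width: 0.206
gripper_force: 48.9
time: 26.28
position: [481.5, -136.1, 252.8]
tool_rot: [-0.0, 0.628, 0.778, -0.0]
wrist_force: [0.1, -0.4, -1.1]
width: 0.209
gripper_force: 49.0
```

```bash
python3 -m crank '[-0.1,-0.1,-2,0,0,0,0.1,-0.1,-0.1,-4,0,0,0,0.1,-0.1,-0.1,-6,0,0,0,0.1,-0.1,-0.1,-8,0,0,0,0.1,-0.1,-0.1,-8.8,0,0,0,0.1,-0.1,-0.1,-9.3,0,0,0,0.1,-0.1,-0.1,-9.5,0,0,0,0.1,-0.1,-0.1,-9.5,0,0,0,0.1]' 50; for i in 1 2 3 4; do python3 -m crank '[0,0,-0.1,0,0,0,0.1,0,0,-0.1,0,0,0,0.1]' 50 | egrep 'posi|wrist'; done
```

```text
time: 27.28
position: [480.8, -138.3, 158.4]
tool_rot: [0.0, 0.628, 0.778, 0.0]
wrist_force: [0.7, -1.0, -1.8]
width: 0.208
gripper_force: 49.0
position: [480.6, -138.2, 157.1]
wrist_force: [0.9, -0.3, -1.1]
position: [480.4, -138.1, 155.8]
wrist_force: [-0.5, -0.4, -0.6]
position: [480.3, -138.1, 154.7]
wrist_force: [-0.5, 0.7, -1.8]
position: [480.5, -138.2, 154.0]
wrist_force: [-0.7, -0.4, -1.1]
```

```bash
for i in 1 2 3; do python3 -m crank '[0,0,-0.1,0,0,0,0.1,0,0,-0.1,0,0,0,0.1]' 50 | egrep 'posi|wrist'; done
```

```text
position: [480.8, -138.3, 154.0]
wrist_force: [-1.1, 0.9, 5.4]
position: [481.0, -138.4, 153.9]
wrist_force: [-2.9, 2.2, 8.7]
position: [481.1, -138.5, 153.9]
wrist_force: [-4.6, 2.1, 14.1]
```

```bash
python3 -m crank '[0,0,0.3,0,0,0,0.25,0,0,0.3,0,0,0,0.4,0,0,0.3,0,0,0,0.7,0,0,0.3,0,0,0,0.7,0,0,0.3,0,0,0,0.7,0,0,5,0,0,0,0.7,0,0,11,0,0,0,0.7,0,0,15,0,0,0,0.7,0,0,15,0,0,0,0.7]' 50
python3 -m crank '[0.1,4,0,0,0,-0.05,0.7,0.3,10,0,0,0,-0.15,0.7,0.3,16,0,0,0,-0.25,0.7,0.3,22,0,0,0,-0.353,0.7,0.3,28.3,0,0,0,-0.353,0.7,0.3,28.3,0,0,0,-0.353,0.7,0.3,28.3,0,0,0,-0.353,0.7]' 50
python3 -m crank '[0,0,-4,0.1,-0.015,0,0.7,0,0,-8,0.198,-0.029,0,0.7,0,0,-12,0.198,-0.029,0,0.7,0,0,-12,0.198,-0.029,0,0.7,0,0,-12,0.198,-0.029,0,0.7]' 50
```

```text
time: 30.15
position: [482.1, -138.9, 305.7]
tool_rot: [0.004, 0.628, 0.778, 0.001]
wrist_force: [-0.7, -0.1, -0.2]
width: 0.701
gripper_force: 0.0
time: 31.02
position: [482.9, 144.8, 299.3]
tool_rot: [-0.0, 0.755, 0.656, -0.001]
wrist_force: [0.0, -0.7, -0.5]
width: 0.7
gripper_force: 0.0
time: 31.65
position: [484.4, 144.1, 182.3]
tool_rot: [-0.065, 0.752, 0.652, 0.076]
wrist_force: [-0.7, -0.1, -0.5]
width: 0.694
gripper_force: 0.0
```

```bash
python3 -m crank '[0,0,-3,0,0,0,0.7,0,0,-5.9,0,0,0,0.7,0,0,-5.9,0,0,0,0.7,0,0,-5.9,0,0,0,0.7]' 40
python3 -m crank '[0,0,0,0,0,0,0.4,0,0,0,0,0,0,0.1,0,0,0,0,0,0,0.1,0,0,0,0,0,0,0.1,0,0,0,0,0,0,0.1]' 40
python3 -m crank '[0,0,1.5,0,0,0,0.1,0,0,5,0,0,0,0.1,0,0,11,0,0,0,0.1,0,0,16,0,0,0,0.1,0,0,16,0,0,0,0.1,0,0,16,0,0,0,0.1]' 40
python3 - <<'E'
from h import *
c=eyes.camera("wrist");s=eyes.camera("side")
cv2.imwrite("pics/g8.png",np.hstack([cv2.resize(c["frame"][130:400,160:480],(400,338)),cv2.resize(s["frame"][80:290,180:428],(400,338))]))
E
```

```text
time: 32.15
position: [485.1, 145.0, 124.4]
tool_rot: [-0.064, 0.751, 0.652, 0.077]
wrist_force: [-0.5, -0.4, 0.4]
width: 0.703
gripper_force: 0.0
time: 32.78
position: [484.0, 144.9, 122.8]
tool_rot: [-0.065, 0.751, 0.652, 0.076]
wrist_force: [-0.4, -0.2, 5.7]
width: 0.181
gripper_force: 39.7
time: 33.52
position: [483.0, 144.8, 281.1]
tool_rot: [-0.065, 0.751, 0.652, 0.075]
wrist_force: [-0.2, -0.2, -0.3]
width: 0.184
gripper_force: 39.2
```

View pics/g8.png

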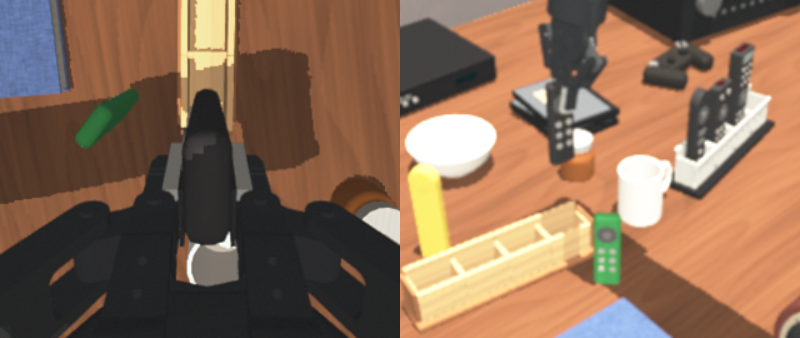

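```bash
python3 -m crank '[0,0,5,0,0,0,0.1,0,0,5,0,0,0,0.1,0,0,5,0,0,0,0.1]' 40
python3 - <<'E'
from h import *
c=eyes.camera("wrist");p=readout.observe()["position"];z=p[2]-122.8+16;C,S=np.cos(-.145),np.sin(-.145)
for y in (13,16,19,22,25,28,31): print(y,proj(c,[[p[0]+C*x-S*y,p[1]+S*x+C*y,z] for x in (-6,6)]).round(1).tolist())
g=c["frame"];u=324;print(p, [(r,int(g[r,u].sum())) for r in range(190,222)])
E
```

```text
time: 34.0
position: [483.0, 144.8, 330.1]
tool_rot: [-0.066, 0.751, 0.652, 0.075]
wrist_force: [0.0, -0.4, -0.3]
width: 0.183
gripper_force: 39.5
13 [[317.2, 216.0], [332.3, 216.1]]
16 [[317.2, 212.3], [332.3, 212.3]]
19 [[317.2, 208.5], [332.3, 208.6]]
22 [[317.2, 204.8], [332.3, 204.8]]
25 [[317.2, 201.0], [332.4, 201.1]]
28 [[317.2, 197.3], [332.4, 197.3]]
31 [[317.2, 193.5], [332.4, 193.5]]
[482.74646396 144.77936959 329.47302252] [(190, 428), (191, 427), (192, 427), (193, 426), (194, 427), (195, 427), (196, 426), (197, 426), (198, 426), (199, 425), (200, 366), (201, 180), (202, 98), (203, 98), (204, 104), (205, 97), (206, 104), (207, 95), (208, 96), (209, 98), (210, 100), (211, 102), (212, 101), (213, 103), (214, 97), (215, 102), (216, 105), (217, 100), (218, 102), (219, 103), (220, 103), (221, 102)]
```

```bash
python3 -m crank '[0.2,-4,0,0,0,0.05,0.1,0.5,-10,0,0,0,0.15,0.1,1,-15,0,0,0,0.25,0.1,2,-20,0,0,0,0.35,0.1,3,-26,0,0,0,0.353,0.1,4.1,-32,0,0,0,0.353,0.1,4.1,-38,0,0,0,0.353,0.1,4.1,-44,0,0,0,0.353,0.1,4.1,-48.8,0,0,0,0.353,0.1,4.1,-48.8,0,0,0,0.353,0.1]' 40
python3 -m crank '[0,0,-1,0,0,0,0.1,0,0,-1,0,0,0,0.1,0,0,-1,0,0,0,0.1]' 40
```

```text
time: 35.3
position: [523.3, -345.7, 328.3]
tool_rot: [-0.08, 0.627, 0.772, 0.063]
wrist_force: [-0.2, 0.3, -0.5]
width: 0.185
gripper_force: 39.3
time: 35.67
position: [524.6, -341.9, 321.6]
tool_rot: [-0.078, 0.625, 0.775, 0.063]
wrist_force: [0.3, 0.4, -0.1]
width: 0.183
gripper_force: 39.3
```

```bash
python3 -m crank '[0,0,-4,0,0,0,0.1,0,0,-8,0,0,0,0.1,0,0,-11.5,0,0,0,0.1,0,0,-11.5,0,0,0,0.1,0,0,-11.5,0,0,0,0.1]' 40
python3 -m crank '[-0.1,0,-2,0,0,0,0.1,-0.1,0,-4,0,0,0,0.1,-0.1,0,-6,0,0,0,0.1,-0.1,0,-7.5,0,0,0,0.1,-0.1,0,-7.9,0,0,0,0.1,-0.1,0,-7.9,0,0,0,0.1]' 40; for i in 1 2 3; do python3 -m crank '[0,0,-0.1,0,0,0,0.1,0,0,-0.1,0,0,0,0.1]' 40 | egrep 'posi|wrist'; done
```

```text
time: 36.3
position: [525.2, -343.3, 208.9]
tool_rot: [-0.076, 0.625, 0.774, 0.063]
wrist_force: [-0.5, -0.4, -0.9]
width: 0.184
gripper_force: 39.3
time: 37.05
position: [523.5, -343.2, 127.6]
tool_rot: [-0.078, 0.625, 0.774, 0.063]
wrist_force: [-0.2, -0.3, -0.7]
width: 0.182
gripper_force: 39.3
position: [523.8, -343.4, 127.6]
wrist_force: [-0.2, 0.9, -0.1]
position: [523.4, -343.1, 125.9]
wrist_force: [-0.2, 0.1, -0.3]
position: [523.4, -343.1, 124.6]
wrist_force: [0.1, -0.2, -0.8]
```

```bash
for i in 1 2 3 ; do python3 -m crank '[0,0,-0.1,0,0,0,0.1,0,0,-0.1,0,0,0,0.1]' 40 | egrep 'posi|wrist'; done
```

```text
position: [523.4, -343.1, 123.7]
wrist_force: [-0.2, 0.1, -1.8]
position: [523.5, -343.2, 122.9]
wrist_force: [-0.3, 0.5, -0.7]
position: [523.6, -343.4, 122.9]
wrist_force: [-1.3, 0.3, 5.1]
```

```bash
python3 -m crank '[0,0,0.1,0,0,0,0.25,0,0,0.1,0,0,0,0.4,0,0,0.1,0,0,0,0.7,0,0,0.1,0,0,0,0.7,0,0,0.1,0,0,0,0.7,0,0,3,0,0,0,0.7,0,0,9,0,0,0,0.7,0,0,15,0,0,0,0.7,0,0,20,0,0,0,0.7]' 40
python3 -m crank '[-5,-4,0,0,0,0,0.7,-10,-8,0,0,0,0,0.7,-14,-12,0,0,0,0,0.7,-18,-18,0,0,0,0,0.7,-22,-22,0,0,0,0,0.7,-22,-22,0,0,0,0,0.7]' 40
python3 - <<'E'
from h import *
m=[501.2,-237.25,.211];C,S=np.cos(m[2]),np.sin(m[2])
s=eyes.camera("side");t=eyes.camera("top")
for n,y,L in [("remote_blinds",102,165),("remote_projector",34,146),("remote_amplifier",-34,185),("remote_streamer",-102,128),("mug",None,0)]:
    r=[[(np.round(k["centre"]).tolist(),round(k["p"],2)) for k in recognise(c,n)[:3]] for c in (s,t)]
    if y is not None:
        X=[[m[0]-S*y,m[1]+C*y,16+h] for h in (L,L*.6)]
        print(n,"pred top/mid side",proj(s,X)[:,::-1].round().tolist(),"top",proj(t,X)[:,::-1].round().tolist())
    print("  found",r)
np.save("f.npy",np.array([s["frame"],t["frame"]]))
E
```

```text
time: 39.67
position: [523.5, -343.2, 324.8]
tool_rot: [-0.076, 0.625, 0.774, 0.063]
wrist_force: [0.4, -1.2, -0.2]
width: 0.701
gripper_force: 0.0
time: 40.42
position: [300.4, -565.6, 321.0]
tool_rot: [-0.078, 0.627, 0.772, 0.063]
wrist_force: [0.5, -0.1, -1.6]
width: 0.7
gripper_force: 0.0
remote_blinds pred top/mid side [[135.0, 367.0], [156.0, 365.0]] top [[209.0, 383.0], [211.0, 379.0]]
  found [[([156.0, 363.0], 0.94), ([234.0, 154.0], 0.82), ([212.0, 199.0], 0.73)], [([162.0, 200.0], 0.7), ([164.0, 155.0], 0.63), ([208.0, 376.0], 0.5)]]
remote_projector pred top/mid side [[131.0, 379.0], [149.0, 377.0]] top [[203.0, 410.0], [205.0, 405.0]]
  found [[([146.0, 377.0], 0.78)], [([204.0, 408.0], 0.54)]]
remote_amplifier pred top/mid side [[108.0, 392.0], [132.0, 389.0]] top [[195.0, 443.0], [198.0, 434.0]]
  found [[([129.0, 392.0], 0.98)], [([198.0, 438.0], 0.93), ([203.0, 409.0], 0.74), ([206.0, 232.0], 0.69)]]
remote_streamer pred top/mid side [[118.0, 400.0], [133.0, 398.0]] top [[191.0, 463.0], [193.0, 456.0]]
  found [[([132.0, 400.0], 0.58)], [([250.0, 266.0], 0.52), ([194.0, 462.0], 0.41)]]
  found [[([196.0, 330.0], 0.88), ([146.0, 378.0], 0.23)], [([213.0, 324.0], 0.86)]]
```

```bash
python3 - <<'E'
import numpy as np,cv2
f=np.load("f.npy")
for n,i,(a,b,c,d) in [("side",0,(172,222,312,352)),("top",1,(185,240,300,358))]:
    A=cv2.cvtColor(cv2.imread(f"pics/{n}0.png"),6)[a:b,c:d];B=cv2.cvtColor(f[i],6)[a:b,c:d]
    print(n,cv2.phaseCorrelate(np.float32(A>170),np.float32(B>170)), (abs(A.astype(int)-B)>60).mean())
E
python3 -c "
from cell import manip
print(manip.hand_in())"
```

```text
side ((0.11111225596711094, 0.07768475159848975), 0.9346813611984253) 0.0
top ((-0.09662185962653425, 0.07279360683941505), 1.0093511207898458) 0.0
the job is handed in; nothing more can be done
None
```

All four remotes now stand upright in the metal holder in their original order (blinds, projector, amplifier, streamer), each lowered until it touched the pocket floor; the mug hasn't moved, and the job was handed in at about 41 s, though I viewed 15 pictures against the limit of 14.

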